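Load the dumpling boards into the board dryer

TASK

The dumpling boards are ready to be dried. First pull the purple stopper out of the dryer's vent and put it in the cut-glass dish; then slide every small handled board on the table under the rails of the bay marked with the colour of its handle, flat and fully home against the back; only when all are in, switch the dryer on. Let go of everything, and do not disturb the press mold or the jar.

Things in the scene. Friction and masses are not known exactly. Their poses are not given: they have to be found in the camera images.
- dryer: low white electric board dryer, fixed, 150 mm deep (x), 374 mm wide (y). Origin under its centre, +x from open front to back. Three bays with coloured strips on front and back stop, centres y = -52.5 (red), 39.5 (yellow), 131.5 mm (blue); bays open on top between lips, so handles pass. Right of them (y -187 to -107 mm) a console 50 mm high with stopper and switch
- socket (a point): centre of the mouth of the stopper's square vent hole (27 mm wide, 26.5 mm deep) in the console's top, 50 mm above the table
- power (a joint): the dryer's black toggle switch lever on the console, behind the stopper: 0 = off, leaning to the dryer's front (-x), 1.0 = fully on, leaning to its back (+x); stays where it is left
- power_tip (a point): tip of the power switch lever (lever 50 mm long)
- stopper: purple plastic vent stopper, 60 g, 64 mm tall, upright in the console's hole, held by a spring catch (about 10 N straight up frees it). Origin under its foot, z up. Foot 24 mm square, narrower neck, flange 38 mm square at 27 to 31 mm, then a grip bar 40 mm along its x, 14 mm thick along y, 31 to 64 mm above the origin
- stopper_mid (a point): middle of the stopper, 30 mm above its foot
- dish: loose round cut-glass dish, 144 mm wide at the rim, 28 mm high, wall 5 mm, floor 6 mm thick and about 105 mm wide inside; origin under its centre
- board_red: small wooden board, red handle, may be absent: slab 110 (its x) by 70 (its y) by 10 mm thick, flat, handle up. Origin under its centre. Handle: upright bar across its middle, 14 mm thick along x, 40 mm along y, 10 to 46 mm above the origin. 90 g. Same either way round
- bay_red (a point): origin of the red board when fully home in the red bay, on the deck 30 mm above the table; x points into the bay. Relative to this: back stop at x = 55 mm; side walls 75 mm apart and, over them, lips 61 mm apart (12.5 to 17.5 mm above the deck) from x = -55 mm on; walls' rounded noses start at x = -63.5 mm; before them the bare deck is an apron to x = -80 mm
- board_yellow: small wooden board, yellow handle, may be absent: slab 110 (its x) by 70 (its y) by 10 mm thick, flat, handle up. Origin under its centre. Handle: upright bar across its middle, 14 mm thick along x, 40 mm along y, 10 to 46 mm above the origin. 90 g. Same either way round
- bay_yellow (a point): origin of the yellow board when fully home in the yellow bay, on the deck 30 mm above the table; x points into the bay. Relative to this: back stop at x = 55 mm; side walls 75 mm apart and, over them, lips 61 mm apart (12.5 to 17.5 mm above the deck) from x = -55 mm on; walls' rounded noses start at x = -63.5 mm; before them the bare deck is an apron to x = -80 mm
- board_blue: small wooden board, blue handle, may be absent: slab 110 (its x) by 70 (its y) by 10 mm thick, flat, handle up. Origin under its centre. Handle: upright bar across its middle, 14 mm thick along x, 40 mm along y, 10 to 46 mm above the origin. 90 g. Same either way round
- bay_blue (a point): origin of the blue board when fully home in the blue bay, on the deck 30 mm above the table; x points into the bay. Relative to this: back stop at x = 55 mm; side walls 75 mm apart and, over them, lips 61 mm apart (12.5 to 17.5 mm above the deck) from x = -55 mm on; walls' rounded noses start at x = -63.5 mm; before them the bare deck is an apron to x = -80 mm
- press_mold: open purple plastic dumpling press, about 150 mm long and 100 mm high, right of the dryer; a bystander, origin under its round cup
- jar: amber glass jar with white lid, 68 mm wide, 110 mm high, at the left, near the robot; a bystander, origin under its centre
Not all that is in view belongs to the job. Of the things that look like the stopper, the smallest one is meant. Leave any turquoise look-alike of the board_red alone.

How it is judged:
By the outcome, as a careful person would: the job done as asked, in the order asked, and still so for the second after the job is handed in, with the robot touching nothing.
Of board_red, board_yellow, board_blue only 2 to 3 are there at a start; the rules pass over those that are not, and their reading is None.
At some moment in a run one of board_red, board_yellow, board_blue, dish may be knocked a few centimetres aside while the robot is not near it.
Once in a run the grip may slacken for a moment while it holds something.
It also fails if it takes over 210 s, if anything falls off the work surface, if the arm or the gripper's body presses on something with over 40 N, if the wrist force passes 120 N, or if a joint passes its speed limit or range.

ROBOT

A 6-joint arm with a two-finger parallel gripper is mounted at the origin on the work surface. World frame = base frame: x ahead of the robot, y to its left, z up, the work surface at z = 0. Lengths are in m, angles in rad, forces in N, time in s.
With the tool pointing down it reaches from about 0.4 to 0.925 m from the base axis. Payload 3.4 kg.
Tool frame: the origin (TCP) lies at the very end of the fingers, on their centre line; the grasp point (between the pads) lies env.pinch_z behind it (env.pinch_z is the distance from the TCP to the grasp point, in m); z points along the fingers, y is the line along which they close (so a half turn about z gives the same grasp; the last joint's range is limited). The gripper opens to 85 mm and grips with 20 to 120 N. Pads are 22 mm wide; open, the fingers measure 114 mm over their backs; the gripper's body (76 mm by 85 mm) begins 54 mm behind the grasp point. The pads swing forward as they close: fully open they stand 13 mm farther back than shut.
Start: joints at [-1.264, 0.307, 1.506, -0, 1.328, -0.073], TCP at [0.213, -0.534, 0.231] pointing down, gripper open.
Joint ranges: [-3.12, 3.12], [-1.05, 2.28], [0.14, 2.33], [-1.42, 4.57], [0.1, 2.73], [-2.68, 2.68]. Speed limits (rad/s): [2.57, 2.57, 3.14, 3.14, 3.14, 3.14].

INTERFACE

Orientations are given as a unit quaternion [w, x, y, z].
In Python, from bench import env gives the robot as it stands. The module is installed in compiled form; this text tells all that it offers.
- The arm moves only by the tool servo_tool, never from a script. Its argument "plan" is text: rows parted by semicolons, each of 6 numbers parted by spaces: the shift along the tool's x, y, z as a fraction of full scale, then the turn, a rotation vector about the tool's x, y, z as a fraction of full scale. In form: tx ty tz ax ay az; .... A call has 1 to 10 rows; each row shifts and turns the commanded pose from where the row before left it, along the tool's axes as they then stand; what a row does not reach is not made up. Full scale, the value 1, is 0.05 m for a shift and 0.1 rad for a turn. A row lasts 1/8 s, in which the tool goes at most 62.5 mm and 10.7 degrees, less where a joint would pass 70% of its speed; a pose out of reach is approached as far as the arm can. A call with a number of a shift or a turn outside -1 to 1 is refused whole. A call with a gripper value outside its range is refused whole. "grip" is the closure, from -1 (fully open) to 1 (shut), set as the call begins (left out, the last holds). The fingers move at their own pace and stop on an object; the grip force is fixed at half the most. Time passes only in rows, so rows that do not move let the fingers close. It gives the time, the measured TCP pose, the force, the opening and the grip force at its end, in the units of the state.
- env.sense(): the state, without advancing time (a new reading comes with each control period).
- env.capture(name): name is "scene" or "top" or "wrist"; returns (picture, depth): 384x512x3 uint8, red, green, blue; 384x512 float32, m along the optical axis (not along the pixel's ray), 0 where there is no reading.
- env.calibration(name): a dict with "intrinsics" (3x3 intrinsics, pixels), "R" (3x3) and "t" (3): a world point X has camera coordinates R X + t. Camera axes: x right, y down, z forward; pixel columns grow to the right and rows downward; lengths in m; the calibration is good to about 2 mm. The wrist camera is an equidistant fisheye: a pixel r from the principal point sees the ray r / f radians off the axis. A picture is of the moment at which its call begins: read the wrist's pose just before it. calibration takes no time and is no camera call; for the wrist camera it gives the pose at the moment of the call.
- env.close_job(): hands the job in; it is judged then, once.
The state is a dict: "clock": time; "joint_pos": joint angles; "joint_vel": joint speeds; "joint_torque": joint torques, N m; "tcp_pos": TCP position; "tcp_rot": TCP orientation; "ft_force": force on the tool from outside, world axes, zero at the start; "ft_torque": the same for the moment, N m; "gripper_width": finger opening in m; "grasp_force": force on a finger pad.
Only numpy, scipy, OpenCV 4.12 (cv2) and the standard library are available. Lean on these libraries where they do the work, as an engineer would, in place of code of your own. Each camera call takes 0.05 s, during which the arm holds its last target. There are 200 camera calls.

## Working session

There is one attempt and no reset: what is moved stays moved. The work goes in short steps, Python scripts to look and compute and a tool call to move; the robot and the scene stay as the last step left them, time stands still between calls to the robot, and variables do not carry over. Pictures are saved under pics/ and viewed, at most 14 in all, crops included, and the job is handed in when it is done.

Besides the shell and the picture viewer there is one more tool, called after ">>>" as name(argument=value, ...) on one line, values as JSON. servo_tool: Moves the arm, as the interface text tells. Shift numbers are shares of 0.05 m and turn numbers shares of 0.1 rad, none past 1 either way. Its arguments: {"type":"object","properties":{"plan":{"type":"string"},"grip":{"type":"number"}},"required":["plan"]}

```bash
mkdir -p pics; cat > h.py <<'E'
import numpy as np, cv2
from bench import env
from scipy.spatial.transform import Rotation as Ro
def cap(n,name):
    c=env.calibration(n); p,d=env.capture(n); cv2.imwrite('pics/'+name+'.png',p[:,:,::-1]); np.savez('pics/'+name+'.npz',p=p,d=d,K=c['intrinsics'],R=c['R'],t=c['t']); return p,d,c
def load(name):
    z=np.load('pics/'+name+'.npz'); return z['p'],z['d'],dict(intrinsics=z['K'],R=z['R'],t=z['t'])
def pts(d,c):
    K=c['intrinsics'];v,u=np.indices(d.shape)
    P=np.stack([(u-K[0,2])/K[0,0]*d,(v-K[1,2])/K[1,1]*d,d],-1)
    return (P-c['t'])@c['R']
def plane(u,v,c,z):
    K=c['intrinsics'];r=c['R'].T@np.array([(u-K[0,2])/K[0,0],(v-K[1,2])/K[1,1],1]);o=-c['R'].T@c['t']
    return o+r*(z-o[2])/r[2]
E
python3 - <<'E'
from h import *
for n in('scene','top'):
    p,d,c=cap(n,n+'0'); print(n,c['intrinsics'][0,0],(-c['R'].T@c['t']).round(3),c['R'][2].round(2))
s=env.sense(); print(s['clock'],s['tcp_rot'],env.pinch_z,s['gripper_width'])
E
```

```text
scene 362.8883478181042 [ 1.001 -0.468  0.931] [-0.47  0.44 -0.77]
top 440.3943360368289 [0.223 0.011 1.544] [ 0.18  0.01 -0.98]
0.1 [-9.44103461e-04  9.82021868e-01  1.88764798e-01 -1.01906607e-04] 0.0187 0.0854196843862566
```

View pics/scene0.png

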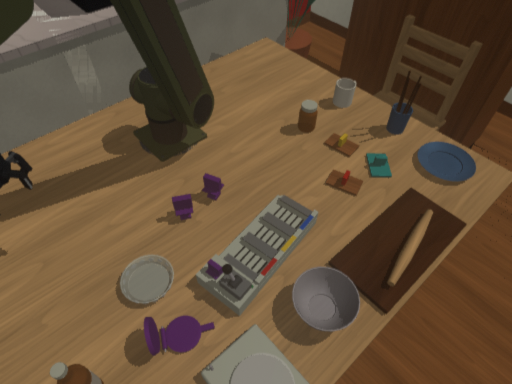

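View pics/top0.png

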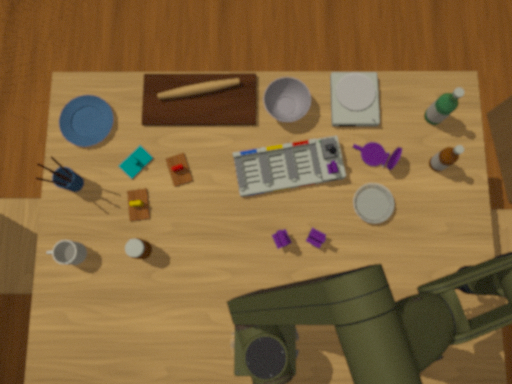

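Candidates for the stopper (top view): purple in the console (333,168), and two loose purple ones at (283,240) and (316,239). The one in the vent looks smallest. Candidates for red board: (179,170) red handle; the turquoise look-alike at (137,163) stays put. Yellow board at (138,205), no blue one seen (the blue strip and blue plate are not boards).

```bash
cat > m.py <<'E'
from h import *
import sys
def blobs(name,lo,hi,amin=12):
    p,d,c=load(name);h=cv2.cvtColor(p,cv2.COLOR_RGB2HSV);m=cv2.inRange(h,lo,hi)
    n,l,s,ce=cv2.connectedComponentsWithStats(m);P=pts(d,c)
    for i in range(1,n):
        if s[i,4]<amin: continue
        q=P[(l==i)&(d>0)]
        if len(q)==0: continue
        top=q[q[:,2]>np.percentile(q[:,2],90)-.006]
        r=cv2.minAreaRect((q[:,:2]*1000).astype(np.float32))
        print(name,ce[i].round(0),s[i,4],'med',np.median(q,0).round(3),'z',np.percentile(q[:,2],[5,95]).round(3),'rect mm',np.round(r[0]),np.round(r[1]),round(r[2]),'top',top.mean(0).round(4))
if __name__=='__main__':
  for n in sys.argv[1:]:
    for k,lo,hi in (('purple',(130,90,40),(150,255,255)),('red',(0,190,90),(6,255,255)),('yellow',(22,190,90),(32,255,255)),('blue',(106,150,90),(122,255,255))):
        print(k);blobs(n,lo,hi)
E
python3 m.py top0 scene0
python3 - <<'E'
from h import *
p,_,_=load('top0');q,_,_=load('scene0')
a=cv2.resize(p[125:260,220:420],(800,540),interpolation=cv2.INTER_CUBIC)
b=cv2.resize(q[160:320,150:330],(675,600),interpolation=cv2.INTER_CUBIC)
cv2.imwrite('pics/ca.png',a[:,:,::-1]);cv2.imwrite('pics/cb.png',b[:,:,::-1])
E
```

```text
purple
top0 [373. 154.] 449 med [ 0.65  -0.391  0.012] z [0.006 0.019] rect mm [ 656. -388.] [112.  82.] 33 top [ 0.649  -0.3934  0.0152]
top0 [394. 158.] 132 med [ 0.618 -0.444  0.079] z [0.041 0.098] rect mm [ 618. -447.] [17. 67.] 64 top [ 0.6228 -0.4512  0.0949]
top0 [332. 167.] 89 med [ 0.587 -0.231  0.08 ] z [0.049 0.09 ] rect mm [ 588. -236.] [35. 31.] 18 top [ 0.5883 -0.2349  0.0875]
top0 [316. 238.] 193 med [ 0.346 -0.173  0.074] z [0.038 0.094] rect mm [ 348. -172.] [50. 46.] 61 top [ 0.3491 -0.1731  0.0899]
top0 [281. 238.] 183 med [ 0.343 -0.054  0.077] z [0.039 0.093] rect mm [344. -57.] [50. 45.] 23 top [ 0.3444 -0.0569  0.0896]
red
top0 [300. 143.] 23 med [ 0.677 -0.125  0.06 ] z [0.055 0.063] rect mm [ 678. -125.] [ 6. 43.] 10 top [ 0.6783 -0.1248  0.0603]
top0 [177. 167.] 50 med [0.594 0.307 0.042] z [0.022 0.051] rect mm [596. 309.] [12. 35.] 21 top [0.5949 0.308  0.0467]
yellow
top0 [274. 147.] 55 med [ 0.663 -0.033  0.06 ] z [0.054 0.065] rect mm [663. -34.] [13. 51.] 8 top [ 0.6631 -0.0352  0.0615]
top0 [136. 203.] 78 med [0.467 0.447 0.044] z [0.009 0.05 ] rect 
[... 785 characters left out ...]
8.] [36. 12.] 12 top [ 0.5945 -0.2371  0.0861]
scene0 [183. 333.] 1078 med [ 0.656 -0.392  0.011] z [0.008 0.015] rect mm [ 655. -385.] [ 85. 120.] 3 top [ 0.6557 -0.3921  0.0118]
scene0 [149. 335.] 166 med [ 0.636 -0.459  0.09 ] z [0.069 0.097] rect mm [ 631. -455.] [13. 75.] 62 top [ 0.6274 -0.4555  0.094 ]
red
scene0 [346. 175.] 35 med [0.601 0.304 0.044] z [0.037 0.047] rect mm [600. 305.] [14. 36.] 19 top [0.6003 0.304  0.0447]
scene0 [268. 266.] 32 med [ 0.68  -0.126  0.06 ] z [0.057 0.062] rect mm [ 680. -124.] [ 6. 50.] 10 top [ 0.6803 -0.1261  0.0597]
yellow
scene0 [343. 137.] 19 med [0.475 0.444 0.044] z [0.039 0.047] rect mm [473. 445.] [11. 30.] 10 top [0.4739 0.4437 0.0441]
blue
```

View pics/ca.png

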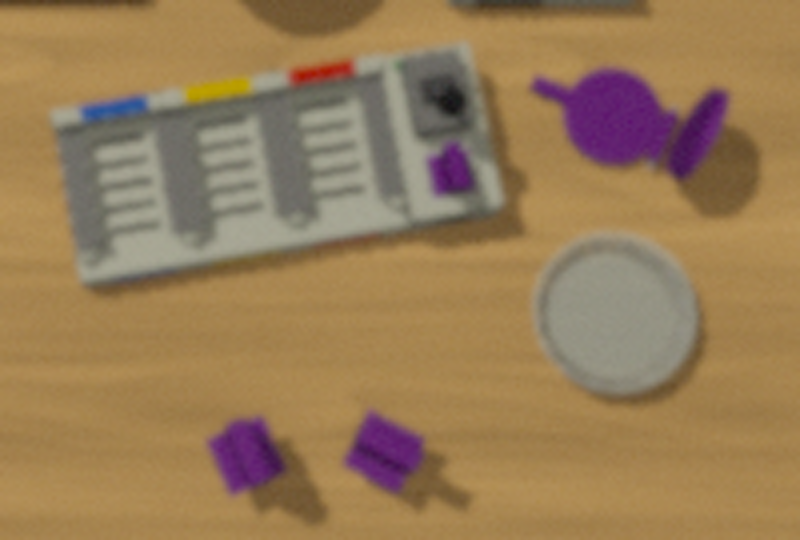

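View pics/cb.png

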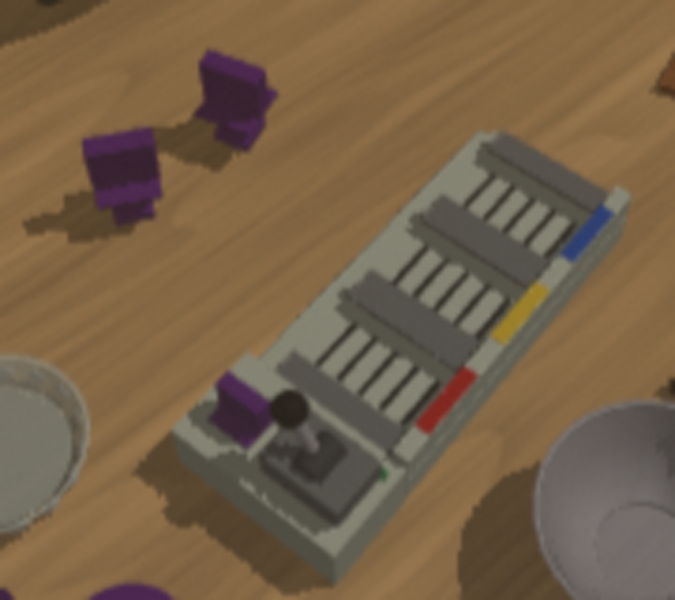

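The vent stopper (crop b 240,410) is the smallest, with the lever knob just behind it, and the two loose ones are larger decoys. Next I'll measure the dryer, boards and dish.

```bash
cat > g.py <<'E'
from h import *
import sys
def cloud(name,box,z0,z1):
    p,d,c=load(name);P=pts(d,c);m=(d>0)&(P[...,0]>box[0])&(P[...,0]<box[1])&(P[...,1]>box[2])&(P[...,1]<box[3])&(P[...,2]>z0)&(P[...,2]<z1)
    return P[m],p[m],m
def rect(q):
    r=cv2.minAreaRect((q[:,:2]*1000).astype(np.float32));return [np.round(x,1) for x in r]
E
python3 - <<'E'
from g import *
for n in('top0','scene0'):
    q,_,m=cloud(n,(.48,.74,-.28,.14),.045,.07);
    q2,_,_=cloud(n,(.48,.74,-.28,.14),.02,.07);print(n,'dryer',rect(q2),len(q2))
    q,c,_=cloud(n,(.48,.74,-.28,-.15),.07,.13);k=(c.max(1)<70);print(' dark lever',len(q[k]),np.median(q[k],0) if k.any() else'', q[k][:,2].max() if k.any() else '')
    t=q[k]; 
    if len(t): print('  tip',t[t[:,2]>t[:,2].max()-.012].mean(0).round(4))
    q,_,_=cloud(n,(.40,.62,-.48,-.26),.018,.04);print(' dish rim',rect(q),len(q),cv2.minEnclosingCircle((q[:,:2]*1000).astype(np.float32)))
    for b,(x,y) in dict(red=(.598,.306),yel=(.472,.447)).items():
        q,_,_=cloud(n,(x-.085,x+.085,y-.075,y+.075),.006,.014);print(' ',b,len(q),rect(q))
        p,d,cc=load(n);h=cv2.cvtColor(p,cv2.COLOR_RGB2HSV)
        P=pts(d,cc);mk=(np.hypot(P[...,0]-x,P[...,1]-y)<.08)&(np.abs(P[...,2]-.010)<.006)
        mk=mk&(P[...,2]>.004); print('   hue',np.median(h[mk],0),)
E
```

```text
top0 dryer [array([604. , -83.9]), array([155. , 374.6]), np.float64(9.9)] 4344
 dark lever 65 [ 0.63842311 -0.22416372  0.12063111] 0.12972864142870935
  tip [ 0.634  -0.2253  0.1245]
 dish rim [array([ 511.1, -386.1]), array([204., 185.]), np.float64(24.0)] 341 ((520.3792114257812, -373.33697509765625), 118.4625244140625)
  red 430 [array([597.7, 309.8]), array([166.1, 136.9]), np.float64(2.0)]
   hue [ 15. 183. 133.]
  yel 455 [array([471.9, 446.2]), array([165.6, 145.7]), np.float64(1.6)]
   hue [ 15. 183. 133.]
scene0 dryer [array([605.9, -85.7]), array([151.6, 375. ]), np.float64(10.0)] 5573
 dark lever 307 [ 0.64695936 -0.23558897  0.08139987] 0.12920777425622454
  tip [ 0.6392 -0.2311  0.1237]
 dish rim [array([ 513.4, -364.3]), array([221.3, 167.1]), np.float64(4.5)] 542 ((523.4931640625, -357.1116638183594), 126.3540267944336)
  red 415 [array([599.5, 304.9]), array([110.4,  72.7]), np.float64(20.4)]
   hue [ 13. 159.  99.]
  yel 307 [array([472.5, 445.5]), array([110.6,  74.4]), np.float64(7.2)]
   hue [ 13. 159.  99.]
```

```bash
cat > go.py <<'E'
# usage: go.py x y z yaw_deg [nrows] [speed frac] : rows to reach the pose (tool down, tool x at yaw)
from h import *
import sys
def rows(p1,yaw,n=0,mx=1.0):
    s=env.sense();p0=np.array(s['tcp_pos']);q=s['tcp_rot'];R0=Ro.from_quat([q[1],q[2],q[3],q[0]])
    y=np.radians(yaw);R1=Ro.from_matrix(np.array([[np.cos(y),np.sin(y),0],[np.sin(y),-np.cos(y),0],[0,0,-1]]))
    rv=(R0.inv()*R1).as_rotvec();d=np.array(p1)-p0
    k=max(n,int(np.ceil(np.linalg.norm(d)/.05/mx)),int(np.ceil(np.abs(rv).max()/.1)),1)
    out=[]
    for i in range(k):
        Ri=R0*Ro.from_rotvec(rv*i/k); out.append(np.r_[Ri.inv().apply(d/k)/.05,rv/k/.1])
    print('from',p0.round(4),'dyaw',np.degrees(rv).round(1),'n',k)
    print('; '.join(' '.join('%.3f'%(v+0.) for v in o) for o in out))
a=list(map(float,sys.argv[1:]));rows(a[:3],a[3],int(a[4]) if len(a)>4 else 0,a[5] if len(a)>5 else 1.)
E
python3 go.py .56 -.28 .24 10
```

```text
from [ 0.213  -0.5334  0.2305] dyaw [-0.1  0.  11.8] n 9
0.925 -0.237 -0.021 -0.002 0.000 0.228; 0.919 -0.258 -0.021 -0.002 0.000 0.228; 0.913 -0.279 -0.021 -0.002 0.000 0.228; 0.907 -0.300 -0.021 -0.002 0.000 0.228; 0.900 -0.320 -0.021 -0.002 0.000 0.228; 0.892 -0.341 -0.021 -0.002 0.000 0.228; 0.884 -0.361 -0.021 -0.002 0.000 0.228; 0.876 -0.381 -0.021 -0.002 0.000 0.228; 0.867 -0.401 -0.021 -0.002 0.000 0.228
```

>>> servo_tool(plan="0.925 -0.237 -0.02 0 0 0.228; 0.92 -0.26 -0.02 0 0 0.228; 0.913 -0.28 -0.02 0 0 0.228; 0.907 -0.3 -0.02 0 0 0.228; 0.9 -0.32 -0.02 0 0 0.228; 0.892 -0.34 -0.02 0 0 0.228; 0.884 -0.36 -0.02 0 0 0.228; 0.876 -0.38 -0.02 0 0 0.228; 0.867 -0.4 -0.02 0 0 0.228", grip=-1)

```text
clock: 1.23
tcp_pos: [0.5611, -0.2795, 0.2398]
tcp_rot: [-0.0, 0.996, 0.087, -0.0]
ft_force: [0.0, -0.1, -0.8]
gripper_width: 0.0855
grasp_force: 0.0
```

```bash
python3 - <<'E'
from h import *
p,d,c=cap('wrist','w1'); cap('top','top1')
print(env.sense()['tcp_pos'],env.sense()['clock'],(-c['R'].T@c['t']).round(3),c['R'].round(2),c['intrinsics'])
E
python3 go.py .56 -.28 .24 10
```

```text
[ 0.56391134 -0.27745883  0.23964219] 1.325 [ 0.642 -0.266  0.385] [[ 0.17 -0.98 -0.  ]
 [-0.93 -0.16  0.33]
 [-0.32 -0.06 -0.95]] [[297.31863964   0.         253.63469865]
 [  0.         297.31863964 193.1605555 ]
 [  0.           0.           1.        ]]
from [ 0.5639 -0.2775  0.2396] dyaw [-0.1 -0.1  0.2] n 1
-0.086 0.036 -0.007 -0.014 -0.020 0.043
```

View pics/w1.png

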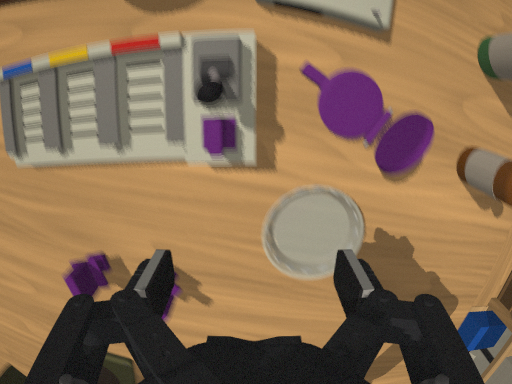

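The wrist view shows the stopper at (219,135), the dish at (313,232), and something blue on wood at (480,330), which may be the blue board. I'll check the top view.

```bash
python3 m.py top1 | grep -A9 -E "red|yellow|blue"
python3 - <<'E'
from h import *
def fpts(name):
    p,d,c=load(name);K=c['intrinsics'];v,u=np.indices(d.shape);x=u-K[0,2];y=v-K[1,2];r=np.hypot(x,y)+1e-9;th=r/K[0,0];s=np.tan(th)/r
    P=np.stack([x*s*d,y*s*d,d],-1);return p,d,(P-c['t'])@c['R']
p,d,P=fpts('w1');h=cv2.cvtColor(p,cv2.COLOR_RGB2HSV)
for k,lo,hi in (('purple',(130,90,40),(150,255,255)),('blue',(100,130,60),(125,255,255)),('red',(0,190,90),(6,255,255)),('yellow',(22,190,90),(32,255,255))):
    n,l,s,ce=cv2.connectedComponentsWithStats(cv2.inRange(h,lo,hi))
    for i in range(1,n):
        if s[i,4]<40: continue
        q=P[(l==i)&(d>0)]; 
        if not len(q): continue
        zt=np.percentile(q[:,2],95);t=q[q[:,2]>zt-.006]
        r=cv2.minAreaRect((t[:,:2]*1000).astype(np.float32)); print(k,ce[i].round(),s[i,4],'ztop',zt.round(3),'top',np.round(r[0],1),np.round(r[1],1),round(r[2],1))
E
```

```text
red
top1 [300. 143.] 23 med [ 0.678 -0.123  0.061] z [0.057 0.065] rect mm [ 678. -125.] [ 6. 43.] 9 top [ 0.6781 -0.1243  0.0614]
top1 [177. 168.] 52 med [0.594 0.308 0.042] z [0.015 0.05 ] rect mm [595. 307.] [13. 34.] 9 top [0.5947 0.308  0.0465]
yellow
top1 [274. 147.] 52 med [ 0.663 -0.034  0.061] z [0.055 0.066] rect mm [663. -34.] [12. 51.] 9 top [ 0.6616 -0.032   0.0623]
top1 [136. 203.] 79 med [0.467 0.447 0.041] z [0.008 0.049] rect mm [471. 451.] [48. 20.] 87 top [0.47   0.4475 0.0458]
blue
top1 [249. 152.] 22 med [0.646 0.054 0.059] z [0.054 0.065] rect mm [645.  56.] [ 7. 46.] 9 top [0.6455 0.0562 0.0614]
purple [350. 103.] 3691 ztop 0.017 top [ 656.2 -382.5] [ 83.4 123.9] 0.3
purple [404. 143.] 2183 ztop 0.097 top [ 624.1 -452.2] [ 6.4 51.9] 62.4
purple [219. 135.] 921 ztop 0.091 top [ 594.7 -236.9] [31.5 14.4] 10.6
purple [ 87. 276.] 1147 ztop 0.092 top [ 450.8 -134.5] [ 31.8 269.5] 49.0
purple [169. 301.] 140 ztop 0.274 top [ 556.1 -244. ] [ 0.5 31.6] 75.1
blue [17. 70.] 146 ztop 0.065 top [649.7  57.4] [ 9.4 58.3] 11.6
blue [481. 330.] 1359 ztop -0.447 top [   76.8 -1085.7] [1774.   241.1] 63.2
red [134.  44.] 193 ztop 0.065 top [ 683.2 -123.8] [ 5.8 56.3] 10.1
yellow [68. 56.] 244 ztop 0.064 top [666.6 -33.3] [ 8.6 56.1] 9.4
```

View pics/top1.png

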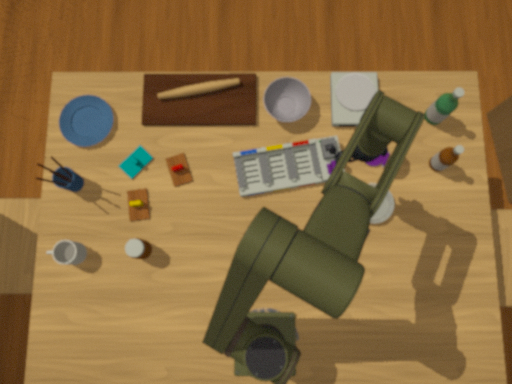

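The blue thing lies off the table (z −0.45), so there are only two boards to place: red and yellow. Moving over the stopper.

```bash
cat >> h.py <<'E'
def fplane(u,v,c,z):
    K=c['intrinsics'];x=u-K[0,2];y=v-K[1,2];r=np.hypot(x,y)+1e-9;s=np.tan(r/K[0,0])/r
    w=c['R'].T@np.array([x*s,y*s,1]);o=-c['R'].T@c['t'];return o+w*(z-o[2])/w[2]
E
python3 go.py .589 -.238 .15 10.4 3; python3 - <<'E'
from h import *
for n,uv,f in(('top0',(374,204),plane),('w1',(313.5,232),fplane),('scene0',(147,280),plane)): print(n,f(*uv,load(n)[2],.024).round(3))
for n,uv,f in(('w1',(207.5,92),fplane),): print('knob',f(*uv,load(n)[2],.12).round(3))
E
```

```text
from [ 0.5639 -0.2775  0.2396] dyaw [-0.1 -0.1 -0.2] n 3
0.210 -0.228 0.598 -0.005 -0.007 -0.009; 0.211 -0.228 0.598 -0.005 -0.007 -0.009; 0.211 -0.228 0.598 -0.005 -0.007 -0.009
top0 [ 0.467 -0.383  0.024]
w1 [ 0.479 -0.378  0.024]
scene0 [ 0.479 -0.384  0.024]
knob [ 0.638 -0.225  0.12 ]
```

>>> servo_tool(plan="0.21 -0.228 0.6 0 0 0; 0.21 -0.228 0.6 0 0 0; 0.21 -0.228 0.6 0 0 0; 0 0 0 0 0 0; 0 0 0 0 0 0")

```text
clock: 1.95
tcp_pos: [0.5854, -0.2424, 0.151]
tcp_rot: [0.0, 0.996, 0.087, 0.0]
ft_force: [-0.1, -0.6, -0.0]
gripper_width: 0.0855
grasp_force: 0.0
```

```bash
python3 go.py .589 -.238 .061 10.4 5
```

```text
from [ 0.5854 -0.2424  0.151 ] dyaw [ 0.  -0.  -0.4] n 5
0.017 -0.015 0.360 0.002 -0.000 -0.014; 0.017 -0.015 0.360 0.002 -0.000 -0.014; 0.017 -0.015 0.360 0.002 -0.000 -0.014; 0.017 -0.015 0.360 0.002 -0.000 -0.014; 0.017 -0.015 0.360 0.002 -0.000 -0.014
```

>>> servo_tool(plan="0.085 -0.075 0.2 0 0 -0.07; 0 0 0.4 0 0 0; 0 0 0.4 0 0 0; 0 0 0.4 0 0 0; 0 0 0.4 0 0 0; 0 0 0 0 0 0; 0 0 0 0 0 0")

```text
clock: 2.82
tcp_pos: [0.5896, -0.2376, 0.0613]
tcp_rot: [0.0, 0.996, 0.091, 0.001]
ft_force: [0.2, 0.3, 0.7]
gripper_width: 0.0853
grasp_force: 0.0
```

```bash
python3 go.py .589 -.238 .061 10.4 1
```

```text
from [ 0.5896 -0.2376  0.0613] dyaw [ 0.1 -0.1 -0. ] n 1
-0.013 0.006 0.005 0.010 -0.014 -0.001
```

>>> servo_tool(plan="0 0 0 0 0 0; 0 0 0 0 0 0; 0 0 0 0 0 0; 0 0 0 0 0 0; 0 0 0 0 0 0; 0 0 0 0 0 0", grip=1)

```text
clock: 3.58
tcp_pos: [0.5892, -0.2372, 0.0607]
tcp_rot: [0.0, 0.996, 0.091, 0.0]
ft_force: [-0.2, 0.4, 2.9]
gripper_width: 0.0131
grasp_force: 58.7
```

Gripped, so I'll pull it straight up.

>>> servo_tool(plan="0 0 -0.1 0 0 0; 0 0 -0.1 0 0 0; 0 0 -0.2 0 0 0; 0 0 -0.3 0 0 0; 0 0 -0.5 0 0 0; 0 0 -0.6 0 0 0; 0 0 -0.5 0 0 0; 0 0 0 0 0 0")

```text
clock: 4.58
tcp_pos: [0.5912, -0.2384, 0.1794]
tcp_rot: [0.002, 0.996, 0.091, 0.003]
ft_force: [-0.7, -0.6, -0.7]
gripper_width: 0.0128
grasp_force: 59.3
```

```bash
python3 go.py .478 -.383 .165 10.4; python3 - <<'E'
from h import *
p,d,c=cap('wrist','w2')
cv2.imwrite('pics/w2s.png',p[:,:,::-1])
E
```

```text
from [ 0.5912 -0.2384  0.1794] dyaw [ 0.3 -0.4 -0. ] n 4
-0.687 0.608 0.071 0.013 -0.016 -0.000; -0.687 0.609 0.071 0.013 -0.016 -0.000; -0.687 0.609 0.071 0.013 -0.016 -0.000; -0.687 0.609 0.072 0.013 -0.016 -0.000
```

View pics/w2s.png

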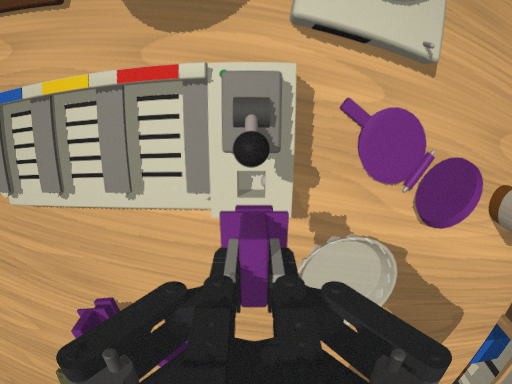

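The stopper is out and hanging in the grip at (255,250), with the vent empty at (251,183). The dish is still near (350,270).

>>> servo_tool(plan="-0.687 0.61 0.07 0 0 0; -0.687 0.61 0.07 0 0 0; -0.687 0.61 0.07 0 0 0; -0.687 0.61 0.07 0 0 0; 0 0 0 0 0 0; 0 0 0 0 0 0")

```text
clock: 5.38
tcp_pos: [0.4753, -0.3815, 0.1604]
tcp_rot: [-0.001, 0.996, 0.09, -0.0]
ft_force: [0.4, -0.2, -1.3]
gripper_width: 0.0129
grasp_force: 59.3
```

```bash
python3 go.py .474 -.383 .046 10.4 ; python3 - <<'E'
from h import *
p,d,c=cap('scene','s2')
q=cv2.resize(p[200:340,70:250],(720,560),interpolation=cv2.INTER_CUBIC)
cv2.imwrite('pics/s2c.png',q[:,:,::-1])
E
```

```text
from [ 0.4753 -0.3815  0.1604] dyaw [-0.1  0.  -0.1] n 3
-0.010 0.010 0.763 -0.006 0.002 -0.003; -0.010 0.010 0.763 -0.006 0.002 -0.003; -0.010 0.009 0.763 -0.006 0.002 -0.003
```

View pics/s2c.png

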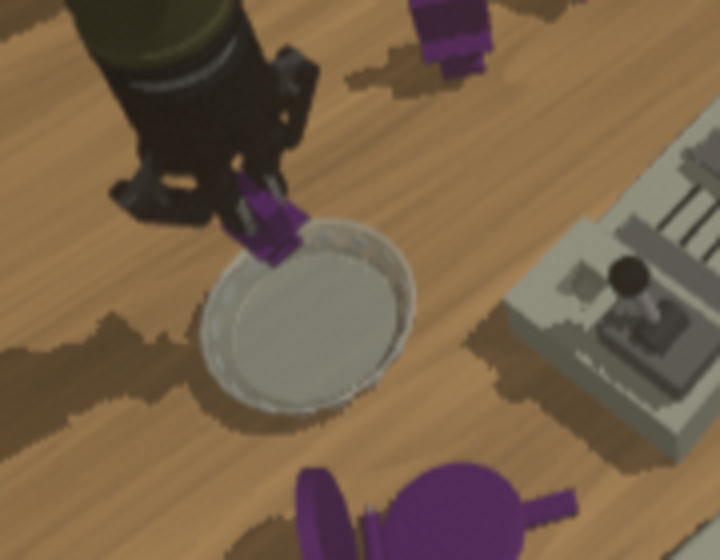

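The dish hasn't moved (rim centre at about crop (307,316)) and the stopper is above it. Lowering.

>>> servo_tool(plan="-0.03 0.03 0.5 0 0 0; 0 0 0.5 0 0 0; 0 0 0.4 0 0 0; 0 0 0.4 0 0 0; 0 0 0.3 0 0 0; 0 0 0.2 0 0 0; 0 0 0 0 0 0; 0 0 0 0 0 0")

```text
clock: 6.42
tcp_pos: [0.4751, -0.384, 0.0469]
tcp_rot: [0.0, 0.996, 0.091, 0.0]
ft_force: [0.2, -0.3, -0.6]
gripper_width: 0.0129
grasp_force: 59.3
```

>>> servo_tool(plan="0 0 0.04 0 0 0; 0 0 0.03 0 0 0; 0 0 0 0 0 0; 0 0 0 0 0 0")

```text
clock: 6.92
tcp_pos: [0.4748, -0.3839, 0.0432]
tcp_rot: [0.0, 0.996, 0.091, 0.0]
ft_force: [0.5, -1.8, 1.2]
gripper_width: 0.0129
grasp_force: 59.6
```

>>> servo_tool(plan="0 0 0 0 0 0; 0 0 0 0 0 0; 0 0 0 0 0 0; 0 0 0 0 0 0; 0 0 0 0 0 0; 0 0 -0.5 0 0 0; 0 0 -0.7 0 0 0; 0 0 -0.8 0 0 0; 0 0 -0.8 0 0 0; 0 0 0 0 0 0", grip=-1)

```text
clock: 8.18
tcp_pos: [0.4766, -0.3855, 0.1869]
tcp_rot: [0.003, 0.996, 0.091, 0.003]
ft_force: [0.3, -0.1, -0.1]
gripper_width: 0.0855
grasp_force: 0.0
```

```bash
python3 - <<'E'
from h import *
cap('scene','s3')
E
python3 m.py s3 | sed -n 1,20p; python3 go.py .40 -.05 .22 60; 
```

```text
purple
s3 [212. 178.] 46 med [ 0.35  -0.058  0.088] z [0.086 0.091] rect mm [349. -58.] [52. 13.] 27 top [ 0.3506 -0.0578  0.088 ]
s3 [216. 194.] 17 med [ 0.375 -0.068  0.041] z [0.007 0.045] rect mm [370. -61.] [15. 33.] 23 top [ 0.3753 -0.0678  0.0419]
s3 [181. 198.] 66 med [ 0.354 -0.176  0.088] z [0.086 0.091] rect mm [ 354. -176.] [48. 17.] 59 top [ 0.3533 -0.1757  0.0884]
s3 [184. 211.] 66 med [ 0.367 -0.183  0.042] z [0.039 0.045] rect mm [ 366. -183.] [46. 18.] 58 top [ 0.3668 -0.1826  0.0421]
s3 [146. 275.] 115 med [ 0.485 -0.382  0.067] z [0.013 0.07 ] rect mm [ 479. -383.] [37. 35.] 12 top [ 0.4805 -0.3833  0.0685]
s3 [183. 333.] 1082 med [ 0.655 -0.392  0.012] z [0.008 0.015] rect mm [ 654. -385.] [ 86. 118.] 6 top [ 0.6558 -0.3921  0.0117]
s3 [149. 333.] 193 med [ 0.633 -0.457  0.089] z [0.047 0.097] rect mm [ 630. -454.] [14. 73.] 61 top [ 0.6275 -0.4553  0.0942]
red
s3 [346. 175.] 32 med [0.6   0.302 0.044] z [0.042 0.047] rect mm [600. 305.] [13. 36.] 17 top [0.6005 0.3041 0.0446]
yellow
s3 [343. 137.] 14 med [0.474 0.447 0.044] z [0.042 0.046] rect mm [474. 445.] [25. 10.] 86 top [0.4739 0.4451 0.044 ]
blue
from [ 0.4754 -0.3843  0.1846] dyaw [  0.2  -0.  -49.6] n 9
-0.030 -0.761 -0.081 0.004 -0.001 -0.962; 0.043 -0.760 -0.081 0.004 -0.001 -0.962; 0.116 -0.753 -0.080 0.004 -0.001 -0.962; 0.187 -0.738 -0.080 0.004 -0.001 -0.962; 0.257 -0.717 -0.080 0.004 -0.001 -0.962; 0.325 -0.689 -0.080 0.004 -0.001 -0.962; 0.390 -0.654 -0.079 0.004 -0.001 -0.962; 0.451 -0.614 -0.079 0.004 -0.001 -0.962; 0.508 -0.568 -0.079 0.004 -0.001 -0.962
```

```bash
python3 go.py .52 -.02 .22 60
```

```text
from [ 0.4754 -0.3843  0.1846] dyaw [  0.2  -0.  -49.6] n 9
0.244 -0.778 -0.081 0.004 -0.001 -0.962; 0.318 -0.751 -0.080 0.004 -0.001 -0.962; 0.388 -0.717 -0.080 0.004 -0.001 -0.962; 0.455 -0.677 -0.080 0.004 -0.001 -0.962; 0.518 -0.630 -0.079 0.004 -0.001 -0.962; 0.576 -0.577 -0.079 0.004 -0.001 -0.962; 0.629 -0.519 -0.079 0.004 -0.001 -0.962; 0.676 -0.456 -0.079 0.004 -0.001 -0.962; 0.717 -0.390 -0.079 0.004 -0.001 -0.962
```

>>> servo_tool(plan="0.244 -0.778 -0.08 0 0 -0.96; 0.318 -0.75 -0.08 0 0 -0.96; 0.388 -0.717 -0.08 0 0 -0.96; 0.455 -0.677 -0.08 0 0 -0.96; 0.518 -0.63 -0.08 0 0 -0.96; 0.576 -0.577 -0.08 0 0 -0.96; 0.629 -0.519 -0.08 0 0 -0.96; 0.676 -0.456 -0.08 0 0 -0.96; 0.717 -0.39 -0.08 0 0 -0.96")

```text
clock: 9.35
tcp_pos: [0.5184, -0.018, 0.2171]
tcp_rot: [-0.001, 0.866, 0.501, -0.001]
ft_force: [-0.2, 0.2, -0.6]
gripper_width: 0.0855
grasp_force: 0.0
```

```bash
python3 go.py .58 .26 .22 110
```

```text
from [ 0.5184 -0.018   0.2171] dyaw [ -0.2  -0.  -49.9] n 9
0.604 -0.189 -0.007 -0.004 -0.000 -0.968; 0.619 -0.130 -0.007 -0.004 -0.000 -0.968; 0.629 -0.070 -0.007 -0.004 -0.000 -0.968; 0.633 -0.009 -0.007 -0.004 -0.000 -0.968; 0.631 0.053 -0.007 -0.004 -0.000 -0.968; 0.623 0.113 -0.007 -0.004 -0.000 -0.968; 0.609 0.173 -0.007 -0.004 -0.000 -0.968; 0.589 0.231 -0.007 -0.004 -0.000 -0.968; 0.564 0.287 -0.007 -0.004 -0.000 -0.968
```

>>> servo_tool(plan="0.604 -0.19 0 0 0 -0.97; 0.62 -0.13 0 0 0 -0.97; 0.63 -0.07 0 0 0 -0.97; 0.633 0 0 0 0 -0.97; 0.63 0.053 0 0 0 -0.97; 0.623 0.113 0 0 0 -0.97; 0.61 0.173 0 0 0 -0.97; 0.59 0.23 0 0 0 -0.97; 0.564 0.287 0 0 0 -0.97; 0 0 0 0 0 0")

```text
clock: 10.6
tcp_pos: [0.5815, 0.2602, 0.2165]
tcp_rot: [-0.001, 0.573, 0.819, -0.001]
ft_force: [-0.6, -0.7, -0.5]
gripper_width: 0.0858
grasp_force: 0.0
```

```bash
cat > wr.py <<'E'
# wrist view: handle tops and slab outlines by colour/height
from h import *
import sys
n=sys.argv[1];p,d,c=cap('wrist',n);cap('scene',n+'s')
K=c['intrinsics'];v,u=np.indices(d.shape);x=u-K[0,2];y=v-K[1,2];r=np.hypot(x,y)+1e-9;s=np.tan(r/K[0,0])/r
P=(np.stack([x*s*d,y*s*d,d],-1)-c['t'])@c['R'];h=cv2.cvtColor(p,cv2.COLOR_RGB2HSV)
for k,a in (('red',[((0,150,60),(6,255,255)),((174,150,60),(180,255,255))]),('yellow',[((21,170,70),(33,255,255))])):
    m=sum(cv2.inRange(h,*q) for q in a);N,l,st,ce=cv2.connectedComponentsWithStats(m)
    for i in range(1,N):
        q=P[(l==i)&(d>0)]
        if st[i,4]<150 or len(q)<50: continue
        zt=np.percentile(q[:,2],90);t=q[abs(q[:,2]-zt)<.004]
        r=cv2.minAreaRect((t[:,:2]*1000).astype(np.float32));ctr=np.median(q,0)
        print(k,ce[i].round(),st[i,4],'ztop',zt.round(4),np.round(r[0],1),np.round(r[1],1),round(r[2],1))
        b=(d>0)&(abs(P[...,2]-.010)<.004)&(np.hypot(P[...,0]-ctr[0],P[...,1]-ctr[1])<.09)&(r[0][0]>0)
        b=cv2.morphologyEx(b.astype(np.uint8),cv2.MORPH_OPEN,np.ones((5,5)))>0
        if zt<.055 and b.sum()>50:
            R=cv2.minAreaRect((P[b][:,:2]*1000).astype(np.float32));print('   slab',np.round(R[0],1),np.round(R[1],1),round(R[2],1),'z',np.median(P[b][:,2]).round(4))
print(env.sense()['tcp_pos'],env.sense()['clock'])
E
python3 wr.py w3
```

```text
red [283. 136.] 566 ztop 0.049 [597.  306.8] [13.5 39.3] 19.1
   slab [597.3 307.1] [110.6  70.5] 19.4 z 0.0123
[0.58108576 0.25800489 0.21699346] 10.7
```

View pics/w3.png

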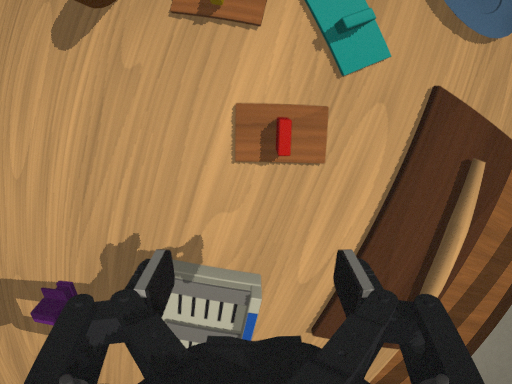

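The red-handled board is at (283,136) in the clear. The turquoise one at (350,35) is the look-alike.

```bash
python3 go.py .598 .306 .09 109.7 5
```

```text
from [0.5811 0.258  0.217 ] dyaw [-0.2  0.   0.2] n 5
0.158 0.131 0.507 -0.007 0.001 0.008; 0.158 0.130 0.508 -0.007 0.001 0.008; 0.158 0.130 0.508 -0.007 0.001 0.008; 0.158 0.129 0.508 -0.007 0.001 0.008; 0.158 0.129 0.508 -0.007 0.001 0.008
```

>>> servo_tool(plan="0.158 0.13 0.5 0 0 0.01; 0.158 0.13 0.5 0 0 0.01; 0.158 0.13 0.5 0 0 0.01; 0.158 0.13 0.5 0 0 0.01; 0.158 0.13 0.5 0 0 0; 0 0 0 0 0 0; 0 0 0 0 0 0")

```text
clock: 11.58
tcp_pos: [0.5994, 0.3057, 0.0943]
tcp_rot: [0.0, 0.576, 0.817, -0.0]
ft_force: [-0.5, 0.3, -1.0]
gripper_width: 0.0854
grasp_force: 0.0
```

```bash
python3 wr.py w4; python3 go.py .598 .306 .014 109.7 4
```

```text
red [254. 207.] 1262 ztop 0.049 [597.  307.4] [13.7 39.3] 19.1
   slab [597. 307.] [110.9  71. ] 19.1 z 0.0123
yellow [153.   3.] 155 ztop 0.0334 [473.4 427.4] [12.5  2.3] 14.9
   slab [473.4 424.5] [111.1  29. ] 10.1 z 0.0122
[0.6000607  0.3061794  0.09519257] 11.675
from [0.6001 0.3062 0.0952] dyaw [ 0.1  0.  -0.1] n 4
0.003 -0.011 0.406 0.005 0.000 -0.002; 0.003 -0.011 0.406 0.005 0.000 -0.002; 0.003 -0.010 0.406 0.005 0.000 -0.002; 0.003 -0.010 0.406 0.005 0.000 -0.002
```

>>> servo_tool(plan="0.04 -0.05 0.4 0 0 0; 0 0 0.5 0 0 0; 0 0 0.4 0 0 0; 0 0 0.3 0 0 0; 0 0 0 0 0 0; 0 0 0 0 0 0")

```text
clock: 12.42
tcp_pos: [0.5971, 0.308, 0.0148]
tcp_rot: [0.0, 0.576, 0.818, 0.001]
ft_force: [0.2, -1.6, -0.1]
gripper_width: 0.0851
grasp_force: 0.0
```

>>> servo_tool(plan="0 0 0 0 0 0; 0 0 0 0 0 0; 0 0 0 0 0 0; 0 0 0 0 0 0; 0 0 0 0 0 0; 0 0 0 0 0 0", grip=1)

```text
clock: 13.18
tcp_pos: [0.5966, 0.3079, 0.0141]
tcp_rot: [0.0, 0.576, 0.818, 0.0]
ft_force: [1.0, -0.3, 2.9]
gripper_width: 0.0133
grasp_force: 59.0
```

```bash
python3 go.py .58 .24 .16 105 4; python3 - <<'E'
from h import *
for n in('w1','w2'):
    p,d,c=load(n);K=c['intrinsics'];v,u=np.indices(d.shape);x=u-K[0,2];y=v-K[1,2];r=np.hypot(x,y)+1e-9;s=np.tan(r/K[0,0])/r
    P=(np.stack([x*s*d,y*s*d,d],-1)-c['t'])@c['R'];h=cv2.cvtColor(p,cv2.COLOR_RGB2HSV).astype(int)
    q=P[(d>0)&(P[...,2]>.02)&(P[...,2]<.07)&(P[...,0]>.5)&(P[...,0]<.72)&(P[...,1]>-.28)&(P[...,1]<.12)]
    print(n,'rect',cv2.minAreaRect((q[:,:2]*1000).astype(np.float32)))
    a=np.radians(10.2);D=(P[...,:2]-[.605,-.085])@np.array([[np.cos(a),-np.sin(a)],[np.sin(a),np.cos(a)]])
    # lips: dark grey, at lip height
    lip=(d>0)&(P[...,2]>.043)&(P[...,2]<.056)&(h[...,1]<60)&(D[...,0]>-.03)&(D[...,0]<.05)
    for x0 in(-.025,.0,.025):
        m=lip&(abs(D[...,0]-x0)<.01)&(D[...,1]<.12)&(D[...,1]>-.11);yy=np.sort(D[...,1][m]*1000)
        g=np.diff(yy);i=np.where(g>12)[0];print('  x',x0,'gaps',[(round(yy[j],1),round(yy[j+1],1)) for j in i])
E
```

```text
from [0.5966 0.3079 0.0141] dyaw [ 0.  -0.   4.7] n 4
-0.292 -0.192 -0.730 0.002 -0.000 0.205; -0.295 -0.186 -0.730 0.002 -0.000 0.205; -0.299 -0.180 -0.730 0.002 -0.000 0.205; -0.303 -0.174 -0.729 0.002 -0.000 0.205
w1 rect ((603.2611083984375, -85.98291015625), (151.9453125, 373.2070617675781), 9.945581436157227)
  x -0.025 gaps [(np.float64(-83.5), np.float64(-23.2)), (np.float64(8.7), np.float64(68.7))]
  x 0.0 gaps [(np.float64(-83.1), np.float64(-23.7)), (np.float64(8.6), np.float64(68.0))]
  x 0.025 gaps [(np.float64(-83.5), np.float64(-23.4)), (np.float64(8.4), np.float64(68.4))]
w2 rect ((604.3021850585938, -86.80726623535156), (149.96875, 372.4756774902344), 10.067376136779785)
  x -0.025 gaps [(np.float64(-84.0), np.float64(-23.3)), (np.float64(8.3), np.float64(68.2))]
  x 0.0 gaps [(np.float64(-83.5), np.float64(-23.4)), (np.float64(8.6), np.float64(68.5))]
  x 0.025 gaps [(np.float64(-83.5), np.float64(-23.7)), (np.float64(8.7), np.float64(68.5))]
```

>>> servo_tool(plan="0 0 -0.3 0 0 0; 0 0 -0.6 0 0 0; -0.3 -0.19 -0.75 0 0 0.205; -0.3 -0.19 -0.75 0 0 0.205; -0.3 -0.18 -0.55 0 0 0.205; -0.3 -0.17 0 0 0 0.205; 0 0 0 0 0 0; 0 0 0 0 0 0")

```text
clock: 14.18
tcp_pos: [0.5792, 0.2393, 0.1597]
tcp_rot: [-0.001, 0.609, 0.793, -0.001]
ft_force: [-0.6, 0.5, -1.7]
gripper_width: 0.0134
grasp_force: 58.5
```

```bash
python3 go.py .4955 -.158 .15 100.2 
```

```text
from [0.5792 0.2393 0.1597] dyaw [-0.2 -0.   4.8] n 9
-0.805 -0.408 0.022 -0.003 -0.000 0.093; -0.809 -0.401 0.022 -0.003 -0.000 0.093; -0.812 -0.393 0.022 -0.003 -0.000 0.093; -0.816 -0.385 0.022 -0.003 -0.000 0.093; -0.819 -0.378 0.022 -0.003 -0.000 0.093; -0.823 -0.370 0.022 -0.003 -0.000 0.093; -0.826 -0.363 0.022 -0.003 -0.000 0.093; -0.830 -0.355 0.022 -0.003 -0.000 0.093; -0.833 -0.347 0.022 -0.003 -0.000 0.093
```

>>> servo_tool(plan="-0.805 -0.408 0.02 0 0 0.093; -0.81 -0.4 0.02 0 0 0.093; -0.812 -0.393 0.02 0 0 0.093; -0.816 -0.385 0.02 0 0 0.093; -0.82 -0.378 0.02 0 0 0.093; -0.823 -0.37 0.02 0 0 0.093; -0.826 -0.363 0.02 0 0 0.093; -0.83 -0.355 0.02 0 0 0.093; -0.833 -0.347 0.02 0 0 0.093; 0 0 0 0 0 0")

```text
clock: 15.42
tcp_pos: [0.4962, -0.1603, 0.1511]
tcp_rot: [-0.001, 0.643, 0.766, -0.0]
ft_force: [-0.6, -0.1, -0.9]
gripper_width: 0.013
grasp_force: 63.2
```

```bash
python3 wr.py w5; python3 go.py .4955 -.158 .055 100.2 5
```

```text
red [448. 193.] 599 ztop 0.0644 [ 679.1 -125.7] [14.4 60.1] 9.0
red [254. 268.] 2850 ztop 0.1858 [ 494.7 -161.1] [13.8 39.8] 10.3
yellow [303.  84.] 195 ztop 0.0259 [522.1 -59.8] [ 1.6 58.4] 10.5
yellow [460.  98.] 677 ztop 0.0645 [663.2 -34.7] [15.3 58.9] 9.3
[ 0.49638382 -0.15765111  0.15127088] 15.525
from [ 0.4964 -0.1577  0.1513] dyaw [-0.1 -0.1 -0.1] n 5
-0.001 -0.003 0.385 -0.003 -0.004 -0.002; -0.001 -0.003 0.385 -0.003 -0.004 -0.002; -0.001 -0.003 0.385 -0.003 -0.004 -0.002; -0.001 -0.004 0.385 -0.003 -0.004 -0.002; -0.001 -0.004 0.385 -0.003 -0.004 -0.002
```

View pics/w5.png

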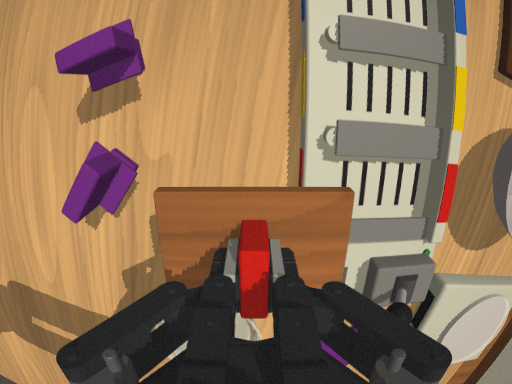

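The red board is held level and square at (254,230) in front of the red bay, whose strip is at (448,193). Lowering to deck height.

>>> servo_tool(plan="0 0 0.5 0 0 0; 0 0 0.5 0 0 0; 0 0 0.5 0 0 0; 0 0 0.4 0 0 0; 0 0 0.21 0 0 0; 0 0 0 0 0 0; 0 0 0 0 0 0")

```text
clock: 16.4
tcp_pos: [0.4972, -0.1578, 0.0473]
tcp_rot: [0.0, 0.641, 0.767, 0.0]
ft_force: [-0.0, 0.2, 0.3]
gripper_width: 0.0129
grasp_force: 63.3
```

```bash
python3 go.py .5447 -.1492 .0455 100.2 4
```

```text
from [ 0.4972 -0.1578  0.0473] dyaw [0.1 0.  0. ] n 4
0.000 0.241 0.009 0.002 0.001 0.002; 0.000 0.241 0.009 0.002 0.001 0.002; 0.000 0.241 0.009 0.002 0.001 0.002; 0.000 0.241 0.009 0.002 0.001 0.002
```

>>> servo_tool(plan="0 0 0.035 0 0 0; 0 0.2 0 0 0 0; 0 0.2 0 0 0 0; 0 0.2 0 0 0 0; 0 0.2 0 0 0 0; 0 0.16 0 0 0 0; 0 0 0 0 0 0; 0 0 0 0 0 0")

```text
clock: 17.4
tcp_pos: [0.5433, -0.1494, 0.0449]
tcp_rot: [-0.0, 0.641, 0.767, -0.0]
ft_force: [0.3, -0.7, -1.6]
gripper_width: 0.013
grasp_force: 63.3
```

```bash
python3 go.py .6187 -.1358 .0455 100.2 6
```

```text
from [ 0.5433 -0.1494  0.0449] dyaw [-0. -0.  0.] n 6
-0.000 0.255 -0.002 -0.001 -0.001 0.000; -0.000 0.255 -0.002 -0.001 -0.001 0.000; -0.000 0.255 -0.002 -0.001 -0.001 0.000; -0.000 0.255 -0.002 -0.001 -0.001 0.000; -0.000 0.255 -0.002 -0.001 -0.001 0.000; 0.000 0.255 -0.002 -0.001 -0.001 0.000
```

No contact force. Sliding on, stopping about 10 mm short.

>>> servo_tool(plan="0 0.22 0 0 0 0; 0 0.22 0 0 0 0; 0 0.22 0 0 0 0; 0 0.22 0 0 0 0; 0 0.22 0 0 0 0; 0 0.16 0 0 0 0; 0 0 0 0 0 0")

```text
clock: 18.27
tcp_pos: [0.6066, -0.1383, 0.045]
tcp_rot: [0.0, 0.641, 0.767, 0.0]
ft_force: [-0.2, 0.3, -1.7]
gripper_width: 0.0132
grasp_force: 63.3
```

>>> servo_tool(plan="0 0.1 0 0 0 0; 0 0.06 0 0 0 0; 0 0.04 0 0 0 0; 0 0.03 0 0 0 0; 0 0 0 0 0 0")

```text
clock: 18.9
tcp_pos: [0.6171, -0.1364, 0.0451]
tcp_rot: [0.0, 0.641, 0.767, -0.0]
ft_force: [0.1, 0.1, -0.5]
gripper_width: 0.0132
grasp_force: 63.3
```

>>> servo_tool(plan="0 0.03 0 0 0 0; 0 0.03 0 0 0 0; 0 0.03 0 0 0 0; 0 0.03 0 0 0 0; 0 0 0 0 0 0")

```text
clock: 19.52
tcp_pos: [0.6194, -0.1356, 0.0446]
tcp_rot: [-0.003, 0.641, 0.767, -0.002]
ft_force: [-7.7, -2.7, 3.1]
gripper_width: 0.0132
grasp_force: 63.9
```

Hit the back stop at about 8 N. Settle it onto the deck and release.

>>> servo_tool(plan="0 0 0.01 0 0 0; 0 0 0.01 0 0 0; 0 0.02 0 0 0 0; 0 0 0 0 0 0")

```text
clock: 20.02
tcp_pos: [0.6193, -0.1356, 0.0444]
tcp_rot: [-0.003, 0.641, 0.767, -0.003]
ft_force: [-11.8, -2.2, 8.7]
gripper_width: 0.0132
grasp_force: 65.0
```

>>> servo_tool(plan="0 0 0 0 0 0; 0 0 0 0 0 0; 0 0 0 0 0 0; 0 0 0 0 0 0; 0 -0.06 0 0 0 0; 0 0 -0.5 0 0 0; 0 0 -0.7 0 0 0; 0 0 -0.8 0 0 0; 0 0 0 0 0 0", grip=-1)

```text
clock: 21.15
tcp_pos: [0.6236, -0.1364, 0.148]
tcp_rot: [0.004, 0.641, 0.767, 0.002]
ft_force: [0.3, 0.1, 0.2]
gripper_width: 0.0853
grasp_force: 0.0
```

```bash
python3 wr.py w6;python3 m.py w6s | grep -A5 -E "red|yel"; python3 go.py .54 .0 .2 100
```

```text
red [322. 195.] 986 ztop 0.0643 [ 678.8 -125.8] [12.8 59.9] 9.7
red [247. 197.] 1003 ztop 0.0791 [ 617.5 -136.5] [13.5 38.5] 10.3
yellow [328.  84.] 1196 ztop 0.0643 [663.1 -35. ] [13.4 59.7] 10.0
[ 0.62083302 -0.13561761  0.14426928] 21.25
red
w6s [250. 252.] 53 med [ 0.62  -0.139  0.074] z [0.072 0.078] rect mm [ 620. -137.] [12. 35.] 11 top [ 0.6205 -0.1379  0.0747]
w6s [268. 266.] 53 med [ 0.68  -0.125  0.06 ] z [0.057 0.062] rect mm [ 679. -124.] [ 8. 52.] 10 top [ 0.6795 -0.1253  0.0598]
yellow
blue
from [ 0.6208 -0.1356  0.1443] dyaw [0.  0.  0.2] n 4
0.739 -0.278 -0.279 0.001 0.001 0.009; 0.739 -0.278 -0.279 0.001 0.001 0.009; 0.738 -0.279 -0.279 0.001 0.001 0.009; 0.738 -0.280 -0.279 0.001 0.001 0.009
```

```bash
python3 go.py .49 .37 .22 98; python3 - <<'E'
from h import *
print(plane(138,248,load('top0')[2],.11), plane(308,106,load('scene0')[2],.11))
E
```

```text
from [ 0.6208 -0.1356  0.1443] dyaw [0.  0.  2.2] n 11
0.947 -0.071 -0.138 0.000 0.000 0.035; 0.947 -0.074 -0.138 0.000 0.000 0.035; 0.946 -0.078 -0.138 0.000 0.000 0.035; 0.946 -0.081 -0.138 0.000 0.000 0.035; 0.946 -0.084 -0.138 0.000 0.000 0.035; 0.945 -0.088 -0.138 0.000 0.000 0.035; 0.945 -0.091 -0.138 0.000 0.000 0.035; 0.945 -0.094 -0.138 0.000 0.000 0.035; 0.945 -0.098 -0.138 0.000 0.000 0.035; 0.944 -0.101 -0.138 0.000 0.000 0.035; 0.944 -0.104 -0.138 0.000 0.000 0.035
[0.3083396  0.41084398 0.11      ] [0.31820824 0.41194281 0.11      ]
```

>>> servo_tool(plan="0.947 -0.07 -0.14 0 0 0.04; 0.947 -0.073 -0.14 0 0 0.04; 0.946 -0.078 -0.14 0 0 0.04; 0.946 -0.08 -0.14 0 0 0.04; 0.946 -0.084 -0.14 0 0 0.04; 0.945 -0.088 -0.14 0 0 0.04; 0.945 -0.09 -0.14 0 0 0.04; 0.945 -0.094 -0.14 0 0 0.04; 0.945 -0.098 -0.14 0 0 0.04; 0.944 -0.1 -0.14 0 0 0.04")

```text
clock: 22.5
tcp_pos: [0.5019, 0.3251, 0.2121]
tcp_rot: [-0.001, 0.657, 0.754, -0.002]
ft_force: [0.4, 0.1, -0.5]
gripper_width: 0.0856
grasp_force: 0.0
```

>>> servo_tool(plan="0.944 -0.104 -0.14 0 0 0; 0 0 0 0 0 0; 0 0 0 0 0 0")

```text
clock: 22.88
tcp_pos: [0.4909, 0.3696, 0.2193]
tcp_rot: [-0.0, 0.656, 0.754, -0.002]
ft_force: [-0.8, -0.3, -0.6]
gripper_width: 0.0855
grasp_force: 0.0
```

```bash
python3 wr.py w7
```

```text
yellow [246.  98.] 478 ztop 0.0492 [469.8 447.1] [12.7 37.4] 7.9
   slab [470.1 447.1] [110.5  68.7] 7.8 z 0.0123
[0.49147788 0.36889288 0.21982895] 22.975
```

```bash
python3 go.py .4705 .4467 .09 97.8 5
```

```text
from [0.4915 0.3689 0.2198] dyaw [-0.1  0.1  0.1] n 5
0.321 -0.039 0.519 -0.004 0.003 0.002; 0.320 -0.040 0.519 -0.004 0.003 0.002; 0.320 -0.040 0.519 -0.004 0.003 0.002; 0.320 -0.040 0.519 -0.004 0.003 0.002; 0.320 -0.041 0.519 -0.004 0.003 0.002
```

>>> servo_tool(plan="0.32 -0.04 0.5 0 0 0; 0.32 -0.04 0.5 0 0 0; 0.32 -0.04 0.5 0 0 0; 0.32 -0.04 0.5 0 0 0; 0.32 -0.04 0.5 0 0 0; 0 0 0 0 0 0; 0 0 0 0 0 0")

```text
clock: 23.85
tcp_pos: [0.4717, 0.4472, 0.0966]
tcp_rot: [0.0, 0.657, 0.754, 0.0]
ft_force: [0.8, -0.4, 0.5]
gripper_width: 0.086
grasp_force: 0.0
```

```bash
python3 wr.py w8; python3 go.py .470 .447 .014 97.8 4
```

```text
yellow [253. 208.] 1231 ztop 0.049 [469.9 447.2] [13.5 39.9] 7.1
   slab [469.7 447.1] [110.4  70.4] 7.9 z 0.0123
[0.47203354 0.44769616 0.09744404] 23.95
from [0.472  0.4477 0.0974] dyaw [ 0.1 -0.   0. ] n 4
-0.002 -0.011 0.417 0.005 -0.002 0.002; -0.002 -0.011 0.417 0.005 -0.002 0.002; -0.002 -0.011 0.417 0.005 -0.002 0.002; -0.002 -0.011 0.417 0.005 -0.002 0.002
```

>>> servo_tool(plan="-0.01 -0.05 0.4 0 0 0; 0 0 0.5 0 0 0; 0 0 0.4 0 0 0; 0 0 0.36 0 0 0; 0 0 0 0 0 0; 0 0 0 0 0 0")

```text
clock: 24.7
tcp_pos: [0.4691, 0.4477, 0.0139]
tcp_rot: [0.0, 0.657, 0.754, 0.001]
ft_force: [-0.2, 0.8, 0.1]
gripper_width: 0.0856
grasp_force: 0.0
```

>>> servo_tool(plan="0 0 0 0 0 0; 0 0 0 0 0 0; 0 0 0 0 0 0; 0 0 0 0 0 0; 0 0 0 0 0 0; 0 0 0 0 0 0", grip=1)

```text
clock: 25.45
tcp_pos: [0.4689, 0.4477, 0.0134]
tcp_rot: [0.0, 0.657, 0.754, 0.0]
ft_force: [0.4, -0.1, 2.1]
gripper_width: 0.0133
grasp_force: 59.0
```

>>> servo_tool(plan="0 0 -0.3 0 0 0; 0 0 -0.6 0 0 0; -0.1 0 -0.7 0 0 0; -0.3 0 -0.7 0 0 0; -0.4 0 -0.6 0 0 0; 0 0 0 0 0 0; 0 0 0 0 0 0")

```text
clock: 26.32
tcp_pos: [0.4735, 0.4077, 0.1578]
tcp_rot: [-0.0, 0.657, 0.754, -0.0]
ft_force: [-0.2, 0.5, -0.9]
gripper_width: 0.0134
grasp_force: 58.6
```

```bash
python3 go.py .479 -.067 .15 100.2 10
```

```text
from [0.4735 0.4077 0.1578] dyaw [-0.  -0.  -2.3] n 10
-0.942 -0.119 0.016 -0.001 -0.000 -0.040; -0.941 -0.123 0.016 -0.001 -0.000 -0.040; -0.941 -0.127 0.016 -0.001 -0.000 -0.040; -0.940 -0.131 0.016 -0.001 -0.000 -0.040; -0.940 -0.135 0.016 -0.001 -0.000 -0.040; -0.939 -0.138 0.016 -0.001 -0.000 -0.040; -0.939 -0.142 0.016 -0.001 -0.000 -0.040; -0.938 -0.146 0.016 -0.001 -0.000 -0.040; -0.938 -0.150 0.016 -0.001 -0.000 -0.040; -0.937 -0.153 0.016 -0.001 -0.000 -0.040
```

>>> servo_tool(plan="-0.942 -0.12 0.016 0 0 -0.04; -0.94 -0.123 0.016 0 0 -0.04; -0.94 -0.127 0.016 0 0 -0.04; -0.94 -0.13 0.016 0 0 -0.04; -0.94 -0.135 0.016 0 0 -0.04; -0.94 -0.138 0.016 0 0 -0.04; -0.94 -0.142 0.016 0 0 -0.04; -0.938 -0.146 0.016 0 0 -0.04; -0.938 -0.15 0.016 0 0 -0.04; -0.937 -0.153 0.016 0 0 -0.04")

```text
clock: 27.58
tcp_pos: [0.4789, -0.0676, 0.1486]
tcp_rot: [-0.001, 0.641, 0.767, -0.0]
ft_force: [-0.3, -0.4, -1.0]
gripper_width: 0.0129
grasp_force: 58.5
```

>>> servo_tool(plan="0 0 0 0 0 0; 0 0 0 0 0 0; 0 0 0 0 0 0")

```text
clock: 27.95
tcp_pos: [0.4792, -0.0655, 0.1495]
tcp_rot: [-0.001, 0.641, 0.768, -0.0]
ft_force: [-0.4, 0.9, -1.3]
gripper_width: 0.0132
grasp_force: 58.6
```

```bash
python3 wr.py w9; python3 go.py .4793 -.0677 .048 100.2 5
```

```text
red [427. 278.] 424 ztop 0.0643 [ 678.9 -125.9] [14.7 59.5] 9.9
red [376. 282.] 944 ztop 0.0787 [ 616.8 -135. ] [14.2 37.2] 10.3
yellow [447. 198.] 595 ztop 0.0643 [663.4 -34.9] [14.9 59.5] 10.3
yellow [254. 268.] 2868 ztop 0.1849 [477.5 -65.8] [13.8 40.2] 10.5
[ 0.47948906 -0.06562662  0.1498297 ] 28.05
from [ 0.4795 -0.0656  0.1498] dyaw [-0.  -0.   0.1] n 5
-0.008 -0.002 0.407 -0.001 -0.001 0.004; -0.008 -0.002 0.407 -0.001 -0.001 0.004; -0.008 -0.002 0.407 -0.001 -0.001 0.004; -0.008 -0.002 0.407 -0.001 -0.001 0.004; -0.008 -0.002 0.407 -0.001 -0.001 0.004
```

>>> servo_tool(plan="-0.04 -0.01 0.5 0 0 0; 0 0 0.5 0 0 0; 0 0 0.5 0 0 0; 0 0 0.4 0 0 0; 0 0 0.2 0 0 0; 0 0 0 0 0 0; 0 0 0 0 0 0")

```text
clock: 28.92
tcp_pos: [0.4801, -0.0689, 0.0457]
tcp_rot: [0.001, 0.641, 0.767, 0.0]
ft_force: [0.0, -0.6, 0.0]
gripper_width: 0.0134
grasp_force: 58.5
```

```bash
python3 go.py .5285 -.0589 .0443 100.2 4
```

```text
from [ 0.4801 -0.0689  0.0457] dyaw [0.1 0.  0. ] n 4
0.006 0.247 0.007 0.003 0.001 0.001; 0.006 0.247 0.007 0.003 0.001 0.001; 0.006 0.247 0.007 0.003 0.001 0.001; 0.006 0.247 0.007 0.003 0.001 0.001
```

>>> servo_tool(plan="0.025 0 0.025 0 0 0; 0 0.2 0 0 0 0; 0 0.2 0 0 0 0; 0 0.2 0 0 0 0; 0 0.2 0 0 0 0; 0 0.18 0 0 0 0; 0 0 0 0 0 0; 0 0 0 0 0 0")

```text
clock: 29.92
tcp_pos: [0.527, -0.059, 0.0436]
tcp_rot: [-0.0, 0.641, 0.767, -0.0]
ft_force: [-0.9, 0.8, 0.4]
gripper_width: 0.013
grasp_force: 58.6
```

```bash
python3 go.py .6024 -.0456 .0443 100.2 6
```

```text
from [ 0.527  -0.059   0.0436] dyaw [-0.1 -0.   0. ] n 6
-0.001 0.255 -0.002 -0.002 -0.001 0.000; -0.001 0.255 -0.002 -0.002 -0.001 0.000; -0.001 0.255 -0.002 -0.002 -0.001 0.000; -0.001 0.255 -0.002 -0.002 -0.001 0.000; -0.001 0.255 -0.002 -0.002 -0.001 0.000; -0.001 0.255 -0.002 -0.002 -0.001 0.000
```

>>> servo_tool(plan="0 0.22 -0.01 0 0 0; 0 0.22 0 0 0 0; 0 0.22 0 0 0 0; 0 0.22 0 0 0 0; 0 0.22 0 0 0 0; 0 0.2 0 0 0 0; 0 0.08 0 0 0 0; 0 0.05 0 0 0 0; 0 0 0 0 0 0")

```text
clock: 31.05
tcp_pos: [0.5977, -0.0464, 0.0442]
tcp_rot: [-0.0, 0.641, 0.767, -0.0]
ft_force: [-0.3, -0.0, -1.1]
gripper_width: 0.0131
grasp_force: 58.5
```

>>> servo_tool(plan="0 0.04 0 0 0 0; 0 0.03 0 0 0 0; 0 0.03 0 0 0 0; 0 0.02 0 0 0 0; 0 0.02 0 0 0 0; 0 0 0 0 0 0")

```text
clock: 31.8
tcp_pos: [0.6033, -0.0452, 0.044]
tcp_rot: [-0.001, 0.641, 0.767, -0.001]
ft_force: [-3.6, -1.2, 1.7]
gripper_width: 0.0132
grasp_force: 59.0
```

>>> servo_tool(plan="0 0.03 0 0 0 0; 0 0.02 0 0 0 0; 0 0 0.015 0 0 0; 0 0 0 0 0 0")

```text
clock: 32.3
tcp_pos: [0.6033, -0.0451, 0.0437]
tcp_rot: [-0.002, 0.641, 0.767, -0.002]
ft_force: [-10.0, -2.9, 7.6]
gripper_width: 0.0133
grasp_force: 60.0
```

>>> servo_tool(plan="0 0 0 0 0 0; 0 0 0 0 0 0; 0 0 0 0 0 0; 0 0 0 0 0 0; 0 -0.07 0 0 0 0; 0 0 -0.5 0 0 0; 0 0 -0.7 0 0 0; 0 0 -0.8 0 0 0; 0 0 0 0 0 0; 0 0 0 0 0 0", grip=-1)

```text
clock: 33.55
tcp_pos: [0.6031, -0.0453, 0.1432]
tcp_rot: [-0.0, 0.641, 0.767, -0.0]
ft_force: [-0.4, 0.1, -0.8]
gripper_width: 0.0855
grasp_force: 0.0
```

```bash
python3 wr.py w10;cap=1; python3 m.py w10s | grep -A9 -E "purple|red|yel"
```

```text
red [253. 290.] 789 ztop 0.0788 [ 617.5 -136.6] [13.1 40.2] 9.5
red [319. 288.] 632 ztop 0.0642 [ 678.7 -125.7] [13.2 60.2] 9.7
yellow [329. 199.] 1016 ztop 0.0643 [663.1 -35. ] [13.3 58.9] 9.9
yellow [254. 200.] 1043 ztop 0.079 [601.5 -45.6] [13.4 38.8] 9.8
[ 0.60250038 -0.04513973  0.14209723] 33.65
purple
w10s [212. 178.] 48 med [ 0.352 -0.058  0.088] z [0.085 0.09 ] rect mm [350. -58.] [49. 12.] 21 top [ 0.3505 -0.0578  0.0876]
w10s [216. 194.] 19 med [ 0.373 -0.065  0.04 ] z [0.008 0.044] rect mm [370. -60.] [16. 31.] 19 top [ 0.3748 -0.0675  0.0413]
w10s [181. 198.] 63 med [ 0.354 -0.174  0.088] z [0.086 0.09 ] rect mm [ 353. -176.] [48. 18.] 60 top [ 0.3535 -0.1749  0.0883]
w10s [184. 211.] 64 med [ 0.368 -0.182  0.042] z [0.039 0.045] rect mm [ 365. -183.] [46. 18.] 55 top [ 0.3675 -0.1818  0.0422]
w10s [149. 279.] 68 med [ 0.492 -0.38   0.036] z [0.011 0.07 ] rect mm [ 492. -381.] [15. 34.] 20 top [ 0.494  -0.3819  0.0682]
w10s [183. 333.] 1079 med [ 0.655 -0.392  0.012] z [0.008 0.015] rect mm [ 660. -387.] [121.  83.] 37 top [ 0.6557 -0.3919  0.0118]
w10s [149. 334.] 200 med [ 0.633 -0.457  0.088] z [0.058 0.096] rect mm [ 629. -454.] [16. 77.] 66 top [ 0.6274 -0.4554  0.0938]
red
w10s [248. 255.] 19 med [ 0.623 -0.149  0.074] z [0.072 0.077] rect mm [ 622. -148.] [12. 15.] 20 top [ 0.6236 -0.1484  0.0744]
w10s [268. 266.] 52 med [ 0.68  -0.127  0.06 ] z [0.057 0.062] rect mm [ 679. -125.] [10. 51.] 12 top [ 0.6797 -0.1255  0.0597]
yellow
blue
w10s [306. 222.] 24 med [0.648 0.053 0.059] z [0.057 0.063] rect mm [648.  55.] [ 5. 48.] 8 top [0.6482 0.0544 0.0596]
```

View pics/w10.png

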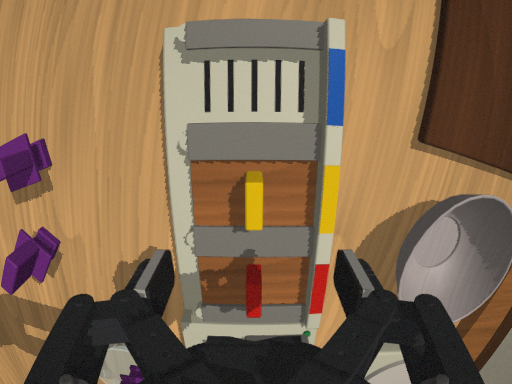

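Both boards are home: each handle is about 62.3 mm from its strip, with yellow at (254,200) and red at (253,290). Now the switch, starting by closing the fingers and going in front of the lever.

>>> servo_tool(plan="0 0 -0.4 0 0 0; 0 0 -0.4 0 0 0; 0 0 0 0 0 0; 0 0 0 0 0 0", grip=1)

```text
clock: 34.15
tcp_pos: [0.6029, -0.0452, 0.182]
tcp_rot: [-0.001, 0.641, 0.767, -0.001]
ft_force: [-0.2, 0.0, 0.3]
gripper_width: 0.0122
grasp_force: 0.0
```

```bash
python3 go.py .5892 -.2381 .18 100.2
```

```text
from [ 0.6029 -0.0452  0.182 ] dyaw [-0.1 -0.   0. ] n 4
-0.937 -0.238 0.010 -0.006 -0.002 0.000; -0.937 -0.238 0.010 -0.006 -0.002 0.000; -0.937 -0.238 0.010 -0.006 -0.002 0.000; -0.937 -0.238 0.010 -0.006 -0.002 0.000
```

>>> servo_tool(plan="-0.937 -0.238 0 0 0 0; -0.937 -0.238 0 0 0 0; -0.937 -0.238 0 0 0 0; -0.937 -0.238 0 0 0 0; 0 0 0 0 0 0; 0 0 0 0 0 0")

```text
clock: 34.9
tcp_pos: [0.5892, -0.2377, 0.1821]
tcp_rot: [-0.002, 0.642, 0.767, -0.0]
ft_force: [-0.2, 0.2, -0.4]
gripper_width: -0.0
grasp_force: 0.0
```

```bash
python3 go.py .5892 -.2381 .103 100.2 3; python3 - <<'E'
from h import *
p,d,c=cap('wrist','w11')
E
```

```text
from [ 0.5892 -0.2377  0.1821] dyaw [-0.1 -0.1 -0. ] n 3
-0.004 0.000 0.527 -0.007 -0.008 -0.003; -0.003 0.000 0.527 -0.007 -0.008 -0.003; -0.003 -0.000 0.527 -0.007 -0.008 -0.003
```

View pics/w11.png

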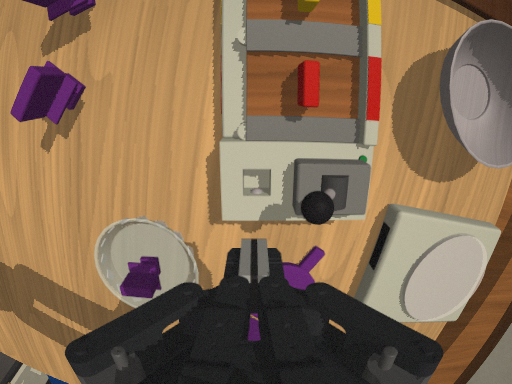

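The stopper is in the dish at (140,275), and the lever knob is at (318,207), ahead of the closed fingers. Lowering, then pushing.

>>> servo_tool(plan="0 0 0.5 0 0 0; 0 0 0.55 0 0 0; 0 0 0.5 0 0 0; 0 0 0 0 0 0; 0 0 0 0 0 0")

```text
clock: 35.58
tcp_pos: [0.5908, -0.2374, 0.1068]
tcp_rot: [0.0, 0.641, 0.768, 0.0]
ft_force: [0.2, 0.2, -0.6]
gripper_width: -0.0001
grasp_force: 0.0
```

>>> servo_tool(plan="0 0.15 0 0 0 0; 0 0.15 0 0 0 0; 0 0.15 0 0 0 0; 0 0.15 0 0 0 0; 0 0 0 0 0 0")

```text
clock: 36.2
tcp_pos: [0.6188, -0.2336, 0.1077]
tcp_rot: [-0.0, 0.641, 0.767, -0.001]
ft_force: [-1.9, -0.6, 2.2]
gripper_width: -0.0002
grasp_force: 1.4
```

>>> servo_tool(plan="0 0.12 0 0 0 0; 0 0.12 0 0 0 0; 0 0.12 0 0 0 0; 0 0.12 0 0 0 0; 0 0 0 0 0 0")

```text
clock: 36.83
tcp_pos: [0.6444, -0.2283, 0.1057]
tcp_rot: [0.0, 0.641, 0.767, 0.0]
ft_force: [0.5, -0.1, 0.5]
gripper_width: -0.0005
grasp_force: 0.0
```

>>> servo_tool(plan="0 0.1 0 0 0 0; 0 0.1 0 0 0 0; 0 0 0 0 0 0")

```text
clock: 37.2
tcp_pos: [0.6536, -0.2267, 0.1059]
tcp_rot: [0.0, 0.641, 0.767, 0.0]
ft_force: [0.5, -0.0, 0.1]
gripper_width: 0.0001
grasp_force: 0.0
```

```bash
python3 - <<'E'
from h import *
p,d,c=cap('scene','s5'); 
q=cv2.resize(p[200:320,80:330],(800,384),interpolation=cv2.INTER_CUBIC);w,_,_=cap('wrist','w12')
q2=cv2.resize(w[100:300,150:450],(576,384))
cv2.imwrite('pics/c5.png',np.vstack([q[:, :800],])[:,:,::-1]); 
P=pts(d,c);a=np.radians(10.2);D=(P[...,:2]-[.6045,-.086])@np.array([[np.cos(a),-np.sin(a)],[np.sin(a),np.cos(a)]])
E
```

```text
(no output)
```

View pics/c5.png

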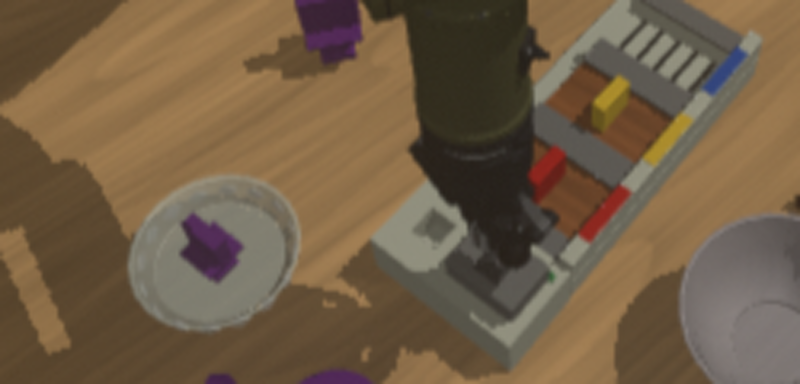

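>>> servo_tool(plan="0 0.06 0 0 0 0; 0 0.06 0 0 0 0; 0 0.06 0 0 0 0; 0 0 0 0 0 0")

```text
clock: 37.8
tcp_pos: [0.6588, -0.2257, 0.1057]
tcp_rot: [-0.002, 0.641, 0.767, -0.002]
ft_force: [-8.2, -1.6, 2.8]
gripper_width: 0.0
grasp_force: 4.3
```

>>> servo_tool(plan="0 0.04 0 0 0 0; 0 0 0 0 0 0")

```text
clock: 38.05
tcp_pos: [0.659, -0.2257, 0.1057]
tcp_rot: [-0.004, 0.641, 0.767, -0.003]
ft_force: [-11.4, -3.4, 5.1]
gripper_width: -0.0001
grasp_force: 6.2
```

>>> servo_tool(plan="0 -0.3 0 0 0 0; 0 -0.5 -0.1 0 0 0; 0 -0.5 -0.6 0 0 0; 0 -0.5 -0.8 0 0 0; 0 -0.5 -0.8 0 0 0; 0 -0.5 -0.5 0 0 0; 0 0 0 0 0 0; 0 0 0 0 0 0", grip=-1)

```text
clock: 39.05
tcp_pos: [0.5268, -0.2495, 0.2458]
tcp_rot: [0.0, 0.641, 0.767, 0.0]
ft_force: [0.5, 1.6, -0.0]
gripper_width: 0.0851
grasp_force: 0.0
```

```bash
python3 - <<'E'
from h import *
p,d,c=cap('scene','s6')
q=cv2.resize(p[180:330,80:330],(800,480),interpolation=cv2.INTER_CUBIC);cv2.imwrite('pics/c6.png',q[:,:,::-1])
E
python3 m.py s6; python3 wr.py w13
```

```text
purple
s6 [212. 178.] 58 med [ 0.351 -0.059  0.088] z [0.085 0.091] rect mm [349. -60.] [50. 15.] 25 top [ 0.3499 -0.0591  0.088 ]
s6 [215. 194.] 22 med [ 0.372 -0.067  0.04 ] z [0.008 0.043] rect mm [371. -61.] [20. 29.] 9 top [ 0.374  -0.0686  0.0413]
s6 [183. 211.] 65 med [ 0.365 -0.186  0.042] z [0.04  0.045] rect mm [ 461. -210.] [ 43. 221.] 75 top [ 0.3686 -0.1866  0.0464]
s6 [147. 272.] 43 med [ 0.478 -0.371  0.037] z [0.034 0.07 ] rect mm [ 476. -375.] [35. 18.] 11 top [ 0.4738 -0.381   0.0682]
s6 [183. 333.] 1081 med [ 0.655 -0.392  0.011] z [0.008 0.015] rect mm [ 660. -387.] [120.  85.] 37 top [ 0.6556 -0.3924  0.0116]
s6 [149. 334.] 212 med [ 0.63  -0.455  0.087] z [0.047 0.096] rect mm [ 630. -454.] [14. 76.] 62 top [ 0.6279 -0.4555  0.0937]
red
s6 [250. 252.] 53 med [ 0.621 -0.138  0.074] z [0.072 0.076] rect mm [ 620. -137.] [12. 33.] 10 top [ 0.6206 -0.1381  0.0743]
s6 [268. 266.] 55 med [ 0.68  -0.124  0.06 ] z [0.058 0.062] rect mm [ 679. -124.] [ 9. 53.] 8 top [ 0.6796 -0.1245  0.0598]
yellow
blue
red [402.  93.] 470 ztop 0.0644 [ 679.2 -125.8] [13.5 59. ] 9.8
red [353.  88.] 714 ztop 0.079 [ 617.4 -137.2] [14.6 39. ] 10.9
yellow [353.  14.] 582 ztop 0.079 [602.3 -51.9] [14.2 29. ] 10.8
yellow [402.  21.] 407 ztop 0.0646 [663.4 -37.2] [13.7 55.5] 10.0
[ 0.52645253 -0.24923982  0.24456815] 39.2
```

View pics/c6.png

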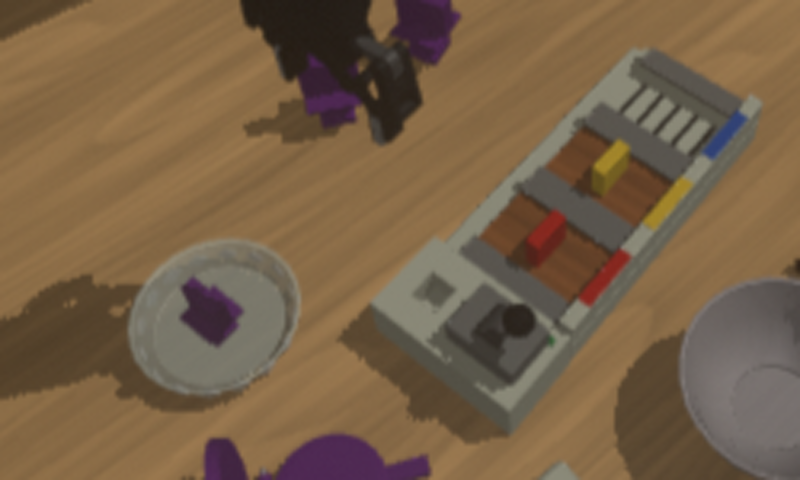

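The lever now leans back with its knob at (518,320). The stopper stands upright in the dish at (210,312), and both boards are home. The gripper is open and touching nothing.

```bash
python3 -c "
from bench import env
print(env.close_job())"
```

```text
the job is handed in; nothing more can be done
None
```

Job handed in at about 39 s: the stopper is in the dish, the red and yellow boards are home in their bays (no blue board was on the table), and the dryer was switched on last. The hand-in returned no verdict.

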